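Close the bead pot with its threaded lid

ROBOT

A 7-joint arm with a two-finger parallel gripper is mounted at the origin on a cart in front of the work surface, level with it; the furniture and walls round the work are solid. World frame = base frame: x ahead of the robot, y to its left, z up, the work surface at z = 0. Lengths are in mm, angles in rad, forces in N, time in s.
With the tool pointing down it reaches from about 400 to 925 mm from the base axis. Payload 4.1 kg.
Tool frame: the origin (TCP) lies where the fingers leave the gripper's body, on its centre line; the fingertips stand 73 mm ahead of it and the grasp point (between the pads) lies 54 mm ahead of it; z points along the fingers, y is the line along which they close (so a half turn about z gives the same grasp; the last joint's range is limited). The gripper opens to 85 mm and grips with 20 to 120 N. Pads are 22 mm wide; open, the fingers measure 114 mm over their backs; the gripper's body (76 mm by 85 mm) begins 54 mm behind the grasp point. The pads swing forward as they close: fully open they stand 13 mm farther back than shut.
Start: joints at [1.054, 0.398, 0.045, 1.537, -0.019, 1.207, -0.051], TCP at [263.775, -594.101, 303.947] pointing down, gripper open.
Joint ranges: [-2.82, 2.82], [-0.49, 2.23], [-1.37, 1.46], [0, 2.46], [-1.36, 4.5], [0.23, 2], [-2.94, 2.94]. Speed limits (rad/s): [2.57, 2.57, 3.14, 3.14, 3.14, 3.14, 3.14].

INTERFACE

Orientations are given as a 3x3 rotation matrix whose columns are the frame's x, y, z axes.
In Python, from station import ctrl gives the robot as it stands.
- The arm moves only by the shell command python3 shift.py [OPENING], which reads ROWS from standard input. ROWS is a JSON object whose key "deltas" holds a list of rows, 1 to 10 of them, each of 6 numbers: dx, dy, dz in shares of the most that a row can go, 1 being 50 mm, then a rotation vector rx, ry, rz in fractions of the full range, 1 being pi/2 rad; each row shifts and turns the commanded pose from where the row before left it, along the tool's axes as they then stand; what a row does not reach is not made up. A row lasts 1/10 s, in which the tool goes at most 50 mm and 0.15 rad, less where a joint would pass 70% of its speed; a pose out of reach is approached as far as the arm can. OPENING is the finger opening in mm, set as the command begins (- or left out keeps the last). The fingers move at their own pace and stop on an object; the grip force is fixed at half the most. Time passes only in rows, so rows that do not move let the fingers close. It prints the time, the measured TCP pose, the force, the opening and the grip force at its end. Input that does not fit is refused with a message, and nothing moves.
- ctrl.get_obs(): the state, without advancing time (a new reading comes with each control period).
- ctrl.snapshot(name): name is "side" or "top"; returns a dict with "image" (400x640x3 uint8, red, green, blue), "mtx" (3x3 intrinsics, pixels), "rvec" (rotation vector, rad) and "tvec" (3), from world to camera coordinates, as OpenCV has them. Camera axes: x right, y down, z forward; pixel columns grow to the right and rows downward; lengths in mm; the calibration is good to about 2 mm. A picture is of the moment at which its call begins. There is no depth.
- ctrl.job_done(): hands the job in; it is judged then, once.
The state is a dict: "time_s": time; "joint_positions": joint angles; "qd": joint speeds; "effort": joint torques, N m; "ee_pos": TCP position; "tool_rot": TCP orientation; "contact_force": force on the tool from outside, world axes, zero at the start; "moment": the same for the moment, N m; "finger_gap": finger opening in mm; "finger_force": force on a finger pad.
Only numpy, scipy, OpenCV 4.12 (cv2) and the standard library are available. Lean on these libraries where they do the work, as an engineer would, in place of code of your own. Each camera call takes 0.05 s, during which the arm holds its last target. There are 200 camera calls.

TASK

Close the bead pot: fold its wire carrying handle right down on the side where the bead tower does not stand, then take the lid with the bar grip from the sloping rack and set it level on the pot's neck. Turn it back (anticlockwise) until it drops into the thread start, then tighten it clockwise until it stops, fully home. Leave the handle folded down, let go of the lid, and do not shift the knobbed lid, the tower, the tin, the spool or the bead cup.

Things in the scene. Friction and masses are not known exactly. Their poses are not given: they have to be found in the camera images.
- pot: white round bead pot, fast to the table (cannot move or turn), left or right of the robot's middle line. Body 88 mm across, shoulder 62 mm high, then a hollow threaded neck 56 mm across (67 over the threads) up to the rim at 92 mm. Origin under its centre on the table; z up; y is the axis of the bail's pivots
- pot_rim (a point): centre of the neck's rim, 92 mm above the table. The neck has a four-start thread whose start angle varies and does not follow the pot's yaw. A lid set on it rests level on the thread tops, its origin 82 mm above the table (86 if on the thread stops, 72 if it happens to drop in at once); clockwise turning is blocked there
- pot_axis (a point): point on the neck's axis, 72 mm above the table: height of the lid's origin once dropped in. Turned back (anticlockwise from above) and free to sink, the lid drops to it by its own weight within 80 degrees and meets a stop within 16 more. Turned clockwise from there it sinks to 66 mm in 55 to 70 degrees: home, against a firm stop
- bail (a joint): the pot's carrying handle, a steel wire bow with a wooden sleeve, hinged along the pot's y axis 48 mm above the table on the pot's centre line. 0 = upright over the mouth (blocks the lid), +1.45 = folded down to the pot's +x side, -1.45 = to its -x side; it stays where it is left (friction 0.06 N m). Its arms run at y = +-51 mm
- bail_grip (a point): centre of the bail's wooden sleeve: 16 mm thick, 64 mm long along the pot's y, 80 mm from the hinge axis
- lid: threaded wooden lid with a straight bar grip, about 90 g. Cap 76 mm across, 30 mm high, four lugs inside its open lower rim; on top a bar 56 mm long (lid's x), 16 mm thick (y), 28 mm high (30 to 58 mm above the origin). Origin at the centre of its lower rim, z out of its top. Starts on the rack's slope, tilted 35 degrees, in either place
- knob_lid: a like wooden cap, 76 mm across, with a round knob 30 mm across in place of the bar, for another pot; it lies on the rack beside the lid, centres 100 mm apart, and stays there. Origin at the centre of its lower rim, z out of its top
- rack: fixed grey rack with a 100 x 206 mm board that slopes down towards the robot's right (-y, give or take 17 degrees) by 35 degrees. Origin on the board's upper face at its middle, 60 mm above the table; x up the slope, y along the board (towards the robot), z out of the face. The two lids lie on the face at y = +50 and -50 mm, held by a 10 mm lip at the lower edge
- tower: clear box of beads in tiers, 32 x 83 mm and 120 mm high, standing close beside the pot, on its +x or its -x side; origin under its centre
- tin: flat round closed pin tin, 70 mm across, 23 mm high, beside the pot on the side away from the tower; origin under its centre
- spool: white thread spool, 35 mm across, 58 mm high, standing between pot and rack; origin under its centre
- cup: small oval bead cup, 46 x 64 mm, 36 mm high, between pot and rack; origin under its centre

How it is judged:
By the outcome, as a careful person would: the job done as asked, in the order asked, and still so for the second after the job is handed in, with the robot touching nothing.
It also fails if it takes over 72 s, if anything falls off the work surface, if the arm or the gripper's body presses on something with over 40 N, if the wrist force passes 120 N, or if a joint passes its speed limit or range.

## Working session

There is one attempt and no reset: what is moved stays moved. The work goes in short steps, Python scripts to look and compute and a shell command to move; the robot and the scene stay as the last step left them, time stands still between calls to the robot, and variables do not carry over. Pictures are saved under pics/ and viewed, at most 10 in all, crops included, and the job is handed in when it is done.

```bash
ls; mkdir -p pics; python3 - <<'E'
from station import ctrl
import cv2,numpy as np
for n in("side","top"):
    s=ctrl.snapshot(n); cv2.imwrite(f"pics/{n}0.png",s["image"][:,:,::-1])
    R=cv2.Rodrigues(np.array(s["rvec"],float))[0]; print(n,np.round(s["mtx"],1).tolist(),(-R.T@np.ravel(s["tvec"])).round(),R.round(3).tolist())
o=ctrl.get_obs();print(o)
E
```

```text
pics
shift.py
station.py
side [[364.1, 0.0, 316.9], [0.0, 364.1, 197.3], [0.0, 0.0, 1.0]] [526. 698. 540.] [[-0.996, -0.085, 0.017], [-0.058, 0.507, -0.86], [0.064, -0.858, -0.51]]
top [[470.5, 0.0, 329.6], [0.0, 470.5, 195.6], [0.0, 0.0, 1.0]] [ 458.  -32. 1030.] [[-0.01, -1.0, -0.021], [-0.993, 0.013, -0.118], [0.119, 0.019, -0.993]]
{'time_s': 0.1, 'joint_positions': array([ 1.05402206,  0.39914747,  0.04501276,  1.53773364, -0.01875308,
        1.20690717, -0.0506743 ]), 'qd': array([ 0.00086275, -0.00163241, -0.0003044 , -0.00291975,  0.00143727,
        0.00059201,  0.00050844]), 'effort': array([ 3.70818583e-03, -4.76258254e+01,  1.37038741e+00, -2.54947525e+01,
        1.19687256e-02,  5.04578958e-03,  2.57510050e-05]), 'ee_pos': array([ 263.60220852, -593.67419428,  302.95678197]), 'tool_rot': array([[ 9.13937056e-01,  4.05855209e-01, -7.79287222e-04],
       [ 4.05855952e-01, -9.13935668e-01,  1.59419821e-03],
       [-6.52047388e-05, -1.77327518e-03, -9.99998426e-01]]), 'contact_force': array([0.32210919, 0.34384456, 0.65324791]), 'moment': array([-0.05614811,  0.00971328, -0.00858082]), 'finger_force': 0.0, 'finger_gap': 84.94722669835319}
```

View pics/side0.png

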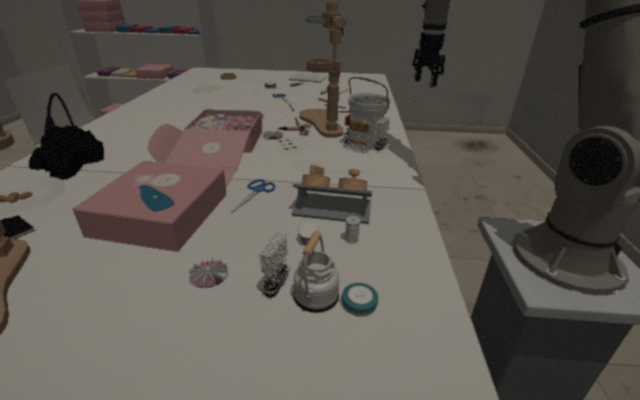

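View pics/top0.png

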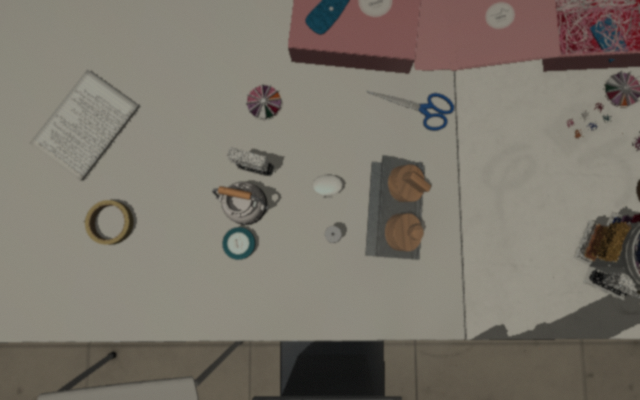

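Side view: pot (316,285), tower (272,265), tin (360,297), spool (352,230), bar lid on the rack at (315,178), knob lid (352,182). Top view: pot (243,203), sleeve (235,192), tower (250,160), tin (240,243), bar lid (411,183), knob lid (404,232). I'll enlarge both views.

```bash
python3 - <<'E'
import cv2
a=cv2.imread("pics/top0.png")[140:270,205:440];cv2.imwrite("pics/topc.png",cv2.resize(a,None,fx=3.4,fy=3.4,interpolation=cv2.INTER_CUBIC))
a=cv2.imread("pics/side0.png")[155:315,240:390];a=cv2.resize(a,None,fx=3.7,fy=3.7,interpolation=cv2.INTER_CUBIC);cv2.imwrite("pics/sidec.png",a)
E
```

```text
(no output)
```

View pics/topc.png

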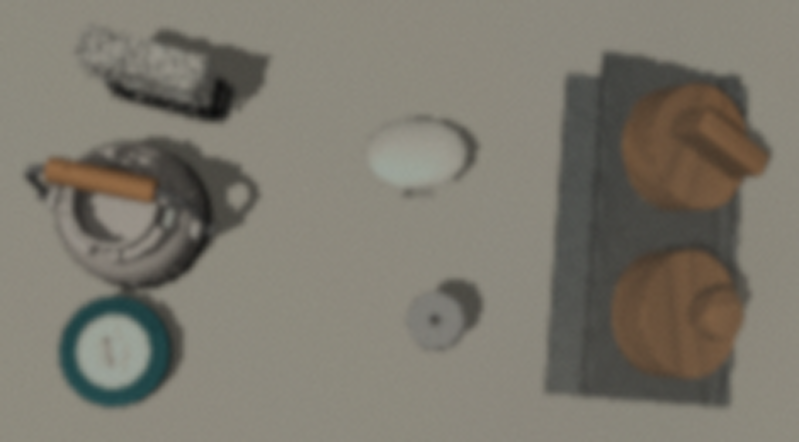

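View pics/sidec.png

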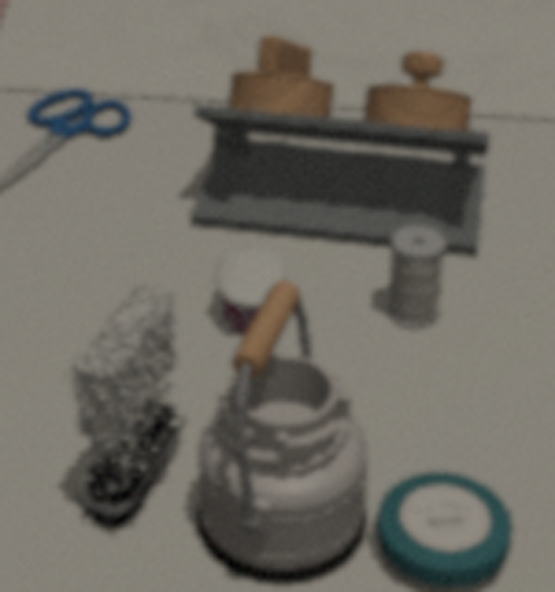

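Topc shows the sleeve lying from (47,170) to (155,188) and the rim ring around (115,208), with the tower on the far side. Sidec shows the sleeve's ends at (287,292) and (250,357). The bar needs a closer view, along with the wood masks.

```bash
cat >h.py <<'E'
import cv2,numpy as np
from station import ctrl
def cam(n):
    s=ctrl.snapshot(n);return s["image"][:,:,::-1].copy(),calib(s)
def calib(s):
    R=cv2.Rodrigues(np.array(s["rvec"],float))[0];t=np.ravel(s["tvec"]);return np.array(s["mtx"]),R,t
def ray(c,p):
    K,R,t=c;d=R.T@np.linalg.solve(K,[p[0],p[1],1]);return -R.T@t,d/np.linalg.norm(d)
def onz(c,p,z):
    o,d=ray(c,p);return o+d*(z-o[2])/d[2]
def tri(cs,ps):
    A=np.zeros((3,3));b=np.zeros(3);L=[]
    for c,p in zip(cs,ps):
        o,d=ray(c,p);M=np.eye(3)-np.outer(d,d);A+=M;b+=M@o;L.append((o,M))
    x=np.linalg.solve(A,b);return x,[np.linalg.norm(M@(x-o)) for o,M in L]
def proj(c,X):
    K,R,t=c;q=K@(R@np.asarray(X,float)+t);return q[:2]/q[2]
E
python3 - <<'E'
from h import *
it,ct=cam("top");is_,cs=cam("side")
for n,im in(("top",it),("side",is_)):
    hsv=cv2.cvtColor(im,cv2.COLOR_BGR2HSV)
    m=cv2.inRange(hsv,(3,85,50),(22,255,255))
    x0,y0,x1,y1=(205,140,440,270) if n=="top" else (240,155,390,315)
    k=np.zeros_like(m);k[y0:y1,x0:x1]=m[y0:y1,x0:x1]
    for c in cv2.findContours(k,0,1)[0]:
        if cv2.contourArea(c)>30: print(n,cv2.contourArea(c),cv2.boundingRect(c),cv2.boxPoints(cv2.minAreaRect(c)).round(1).tolist())
    t=cv2.inRange(hsv,(80,120,30),(105,255,255));t[:y0]=0;t[y1:]=0;t[:,:x0]=0;t[:,x1:]=0
    print("tin",n,cv2.minAreaRect(cv2.findNonZero(t)))
f=lambda a:cv2.resize(a,None,fx=8,fy=8,interpolation=cv2.INTER_CUBIC)
A=f(it[158:198,382:436]);B=f(is_[160:194,296:344])
P=np.zeros((600,800,3),np.uint8);P[:320,:432]=A;P[:272,432:432+368]=B[:,:368]
C=f(it[180:215,217:270]); D=f(is_[248:283,295:341])
P[320:600,:424]=C;P[320:600,432:800]=D[:280,:368]
cv2.imwrite("pics/zoom.png",P)
E
```

```text
top 1068.5 (385, 214, 38, 37) [[385.0, 214.0], [422.0, 214.0], [422.0, 250.0], [385.0, 250.0]]
top 218.5 (218, 187, 33, 12) [[217.3000030517578, 194.39999389648438], [218.39999389648438, 186.10000610351562], [250.89999389648438, 190.39999389648438], [249.8000030517578, 198.8000030517578]]
top 1082.5 (388, 165, 43, 37) [[380.79998779296875, 176.89999389648438], [413.0, 157.60000610351562], [432.5, 190.10000610351562], [400.29998779296875, 209.39999389648438]]
tin top ((238.5, 243.0), (28.0, 29.0), 90.0)
side 157.5 (304, 231, 16, 25) [[302.0, 252.0], [313.20001220703125, 229.60000610351562], [320.79998779296875, 233.39999389648438], [309.6000061035156, 255.8000030517578]]
side 268.5 (339, 170, 28, 20) [[338.79998779296875, 187.1999969482422], [340.70001220703125, 168.39999389648438], [367.1000061035156, 171.0], [365.20001220703125, 189.8000030517578]]
side 317.5 (303, 165, 26, 21) [[303.0, 165.0], [328.0, 165.0], [328.0, 185.0], [303.0, 185.0]]
tin side ((309.7901306152344, 246.85592651367188), (172.707763671875, 17.33916664123535), 50.81562805175781)
```

View pics/zoom.png

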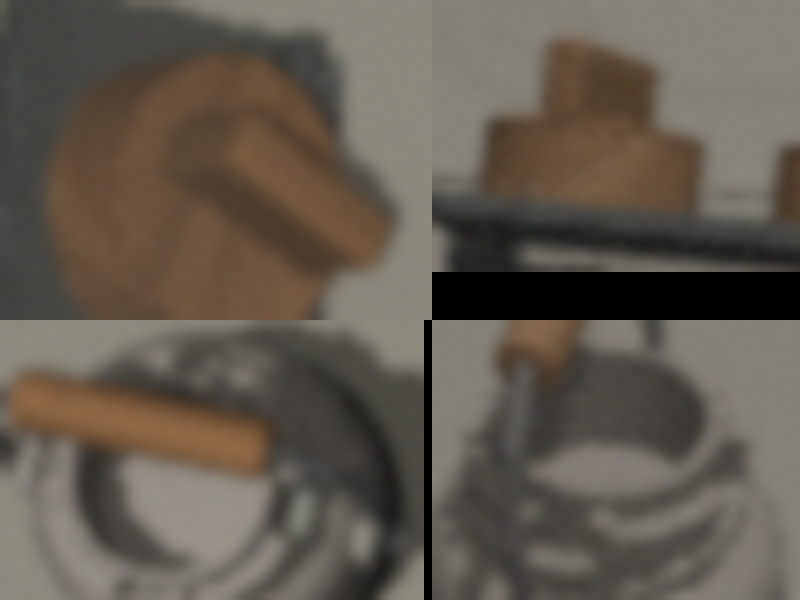

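Zoom shows the bar's top face in the top tile at A(232,145), B(258,112), C(395,222) and D(360,268). In the side tile the same corners are B(550,42), A(590,43) and D(656,67). The neck's hole in the top tile spans x 75–285 with its bottom at y≈575.

```bash
cat >m.py <<'E'
from h import *
_,ct=cam("top");_,cs=cam("side")
T=lambda x,y:(382+(x+.5)/8-.5,158+(y+.5)/8-.5)
S=lambda x,y:(296+(x-432+.5)/8-.5,160+(y+.5)/8-.5)
p={}
for n,a,b in(("A",(232,145),(590,43)),("B",(258,112),(550,42)),("D",(360,268),(656,67))):
    p[n],e=tri([ct,cs],[T(*a),S(*b)]);print(n,p[n].round(1),np.round(e,1))
C=onz(ct,T(395,222),(p["D"][2]+p["B"][2]-p["A"][2]));print("C",C.round(1))
print("AB",np.linalg.norm(p["A"]-p["B"]),"AD",np.linalg.norm(p["A"]-p["D"]))
# rack corners from topc: upper edge z=88.7, lower z=31.3
t=lambda x,y:(205+(x+.5)/3.4-.5,140+(y+.5)/3.4-.5)
for n,q,z in(("UL far",(603,55),88.7),("UL near",(585,392),88.7),("LOW far",(745,78),31),("LOW near",(728,404),31)):print(n,onz(ct,t(*q),z).round(1))
s,e=tri([ct,cs],[(234.1,192.4),(311.4,242.7)]);print("sleeve",s.round(1),np.round(e,1))
for a,b in(((217.9,190.2),(317,231.5)),((250.3,194.6),(305.8,253.9))):
    q,e=tri([ct,cs],[a,b]);print("end",q.round(1),np.round(e,1))
print("rim",onz(ct,(238.8,198.6),92).round(1))
print("body@~50",onz(ct,t(132,212),50).round(1))
print("tin",onz(ct,(238.9,243),23).round(1),"tower top",onz(ct,t(145,58),120).round(1),"spool",onz(ct,t(436,318),58).round(1),"cup",onz(ct,t(418,153),36).round(1))
for n,q in(("tl",(85,30)),("tr",(212,58)),("bl",(78,60)),("br",(205,90))):print("tower",n,onz(ct,t(*q),120).round(1))
E
python3 m.py
```

```text
A [ 600.3 -172.1  122.6] [3.5 3.5]
B [ 611.7 -179.4  118.3] [0.9 0.9]
D [ 576.6 -206.8   97.5] [0.2 0.2]
C [ 588.5 -216.7   93.2]
AB 14.23686204912678 AD 48.97091522604923
UL far [ 650.9 -120.8   88.7]
UL near [ 451.3 -105.6   88.7]
LOW far [ 646.6 -215.5   31. ]
LOW near [ 442.6 -198.    31. ]
sleeve [574.2 170.7 129.8] [0.5 0.5]
end [568.  191.4 171.6] [5.7 5.7]
end [581.1 148.1  83.3] [5.4 5.4]
rim [566.8 169.5  92. ]
body@~50 [564.3 168.5  50. ]
tin [479.1 182.9  23. ] tower top [646.6 147.7 120. ] spool [496.5 -18.9  58. ] cup [600.8  -8.4  36. ]
tower tl [663.7 182.9 120. ]
tower tr [646.  108.6 120. ]
tower bl [646.  186.8 120. ]
tower br [627.3 112.6 120. ]
```

```bash
cat >go.py <<'E'
import sys,numpy as np
from scipy.spatial.transform import Rotation as Ro
from station import ctrl
def delta(p,R=None):
    o=ctrl.get_obs();R0=o["tool_rot"]
    print("t",round(o["time_s"],1),"tcp",o["ee_pos"].round(1),"j",o["joint_positions"].round(2))
    print("tool d",(R0.T@(np.array(p)-o["ee_pos"])).round(1),"" if R is None else ("rot",Ro.from_matrix(R0.T@R).as_rotvec().round(3)))
def down(h): # tool down, tool x heading h deg
    c,s=np.cos(np.radians(h)),np.sin(np.radians(h));return np.array([[c,s,0],[s,-c,0],[0,0,-1]])
E
cat >>m.py <<'E'
print("-----")
e1,e2=onz(ct,(217.9,190.2),129),onz(ct,(250.3,194.6),129);print("ends",e1.round(1),e2.round(1),np.degrees(np.arctan2(*(e1-e2)[1::-1])))
q1,_1=tri([ct,cs],[(217.9,190.2),(305.8,253.9)]);q2,_2=tri([ct,cs],[(250.3,194.6),(317,231.5)]);print(q1.round(1),q2.round(1),np.round(_1+_2,1))
yw=np.array([-.9967,.081,0]);c,s_=np.cos(np.radians(35)),np.sin(np.radians(35));xw=np.array([.081*c,.9967*c,s_]);n=np.cross(xw,yw);print("n",n)
def pl(q):
    o,d=ray(ct,q);return o+d*(171-n@o)/(n@d)
Q=[pl(T(*a)) for a in((232,145),(258,112),(395,222),(360,268))]
ce=np.mean(Q,0);print(np.round(Q,1).tolist(),"bar top centre",ce.round(1))
b=(Q[2]+Q[3]-Q[0]-Q[1]);b/=np.linalg.norm(b);print("bar dir",b.round(3),"len",np.linalg.norm(Q[2]-Q[1]),np.linalg.norm(Q[3]-Q[0]),"wid",np.linalg.norm(Q[0]-Q[1]),np.linalg.norm(Q[2]-Q[3]),"board ang",np.degrees(np.arctan2(b@yw,b@xw)),[np.degrees(np.arctan2(v@yw,v@xw)) for v in(Q[2]-Q[1],Q[3]-Q[0])])
E
python3 m.py|sed -n '/-----/,$p'; python3 -c "
from go import *
delta([614,161,290],down(76))"
```

```text
-----
ends [579.4 202.5 129. ] [570.  139.3 129. ] 81.51886139599884
[579.9 202.5 129. ] [567.9 138.6 132.5] [0.5 0.5 1.7 1.7]
n [-0.04645969 -0.57168363  0.81912902]
[[603.8, -172.1, 122.9], [612.6, -179.4, 118.3], [588.8, -217.3, 90.5], [576.5, -206.9, 97.1]] bar top centre [ 595.4 -193.9  107.2]
bar dir [-0.492 -0.701 -0.517] len 52.634639084596245 51.207604482748835 wid 12.334475849820656 17.41130943985621 board ang 154.30571385911028 [np.float64(156.95893689051195), np.float64(151.57849573164435)]
t 0.4 tcp [ 263.8 -594.   303.8] j [ 1.05  0.4   0.05  1.54 -0.02  1.21 -0.05]
tool d [ 626.5 -547.9   13.9] ('rot', array([-0.   , -0.   , -0.909]))
```

The rows are not in the units I measure in: shifts go in shares of 50 mm and turns go in shares of pi/2 rad. I convert before sending: 36 mm is 0.72, -32 mm is -0.64.

```bash
echo '{"deltas":[[0.72,-0.64,0,0,0,0],[0.72,-0.64,0,0,0,0],[0.72,-0.64,0,0,0,0],[0.72,-0.64,0,0,0,0],[0.72,-0.64,0,0,0,0],[0.72,-0.64,0,0,0,0],[0.72,-0.64,0,0,0,0],[0.72,-0.64,0,0,0,0],[0.72,-0.64,0,0,0,0],[0.72,-0.64,0,0,0,0]]}' | python3 shift.py 0; python3 -c "
from go import *
delta([611.5,164,260],down(80))"
```

```text
time_s: 1.4
ee_pos: [463.4, -153.8, 304.3]
tool_rot: [[0.914, 0.406, 0.001], [0.406, -0.914, -0.001], [0.001, 0.001, -1.0]]
contact_force: [0.7, 0.2, -0.1]
finger_gap: -0.4
finger_force: 0.0
t 1.4 tcp [ 463.4 -153.8  304.3] j [ 0.48  0.11 -0.27  1.91  0.03  1.12 -0.95]
tool d [ 264.2 -230.4   44.3] ('rot', array([ 0.001, -0.   , -0.979]))
```

Scaled: 38 mm is 0.76, 37 mm is 0.74, -0.14 rad / 1.5708 = -0.0891.

```bash
echo '{"deltas":[[0.74,-0.66,0.12,0,0,0],[0.74,-0.66,0.12,0,0,0],[0.76,-0.66,0.12,0,0,0],[0.76,-0.66,0.12,0,0,0],[0.76,-0.66,0.12,0,0,0],[0.76,-0.66,0.12,0,0,0],[0.76,-0.66,0.12,0,0,0],[0,0,0,0,0,-0.0891],[0,0,0,0,0,-0.0891],[0,0,0,0,0,-0.0891]]}' | python3 shift.py; echo '{"deltas":[[0,0,0,0,0,-0.0891],[0,0,0,0,0,-0.0891],[0,0,0,0,0,-0.0891],[0,0,0,0,0,-0.0891],[0,0,0,0,0,0]]}' | python3 shift.py; python3 -c "
from go import *
delta([611.5,164,196],down(80))"
```

```text
time_s: 2.4
ee_pos: [609.1, 160.2, 262.0]
tool_rot: [[0.664, 0.748, -0.0], [0.748, -0.664, -0.0], [-0.0, -0.0, -1.0]]
contact_force: [-0.3, 0.1, 0.2]
finger_gap: -0.1
finger_force: 0.0
time_s: 2.9
ee_pos: [609.1, 159.4, 262.2]
tool_rot: [[0.173, 0.985, -0.0], [0.985, -0.173, 0.0], [0.0, -0.0, -1.0]]
contact_force: [-0.7, -0.2, -0.5]
finger_gap: -0.3
finger_force: 0.0
t 2.9 tcp [609.1 159.4 262.2] j [ 0.15  0.45 -0.64  1.62  0.29  1.16 -0.73]
tool d [ 5.   1.6 66.2] ('rot', array([-0.   , -0.   ,  0.001]))
```

Scaled: 33 mm is 0.66, -12 mm is -0.24.

```bash
echo '{"deltas":[[0.04,0.02,0.66,0,0,0],[0.04,0.02,0.66,0,0,0],[0,-0.2,0,0,0,0],[0,-0.2,0,0,0,0],[0,-0.2,0,0,0,0],[0,-0.2,0.08,0,0,0],[0,-0.2,0.1,0,0,0],[0,-0.2,0.1,0,0,0],[0,-0.2,0.1,0,0,0],[0,-0.24,0.08,0,0,0]]}' | python3 shift.py;python3 - <<'E'
from h import *
it,_=cam("top");s,_=cam("side")
f=lambda a,k:cv2.resize(a,None,fx=k,fy=k,interpolation=cv2.INTER_CUBIC)
P=np.hstack([f(it[140:260,200:310],3.6)[:430,:396],f(s[215:325,265:365],3.93)[:430,:393]]);cv2.imwrite("pics/push.png",P)
E
```

```text
time_s: 3.9
ee_pos: [530.0, 177.2, 172.6]
tool_rot: [[0.172, 0.985, -0.0], [0.985, -0.172, -0.0], [-0.0, -0.0, -1.0]]
contact_force: [0.1, -0.2, -0.8]
finger_gap: 0.0
finger_force: 0.4
```

View pics/push.png

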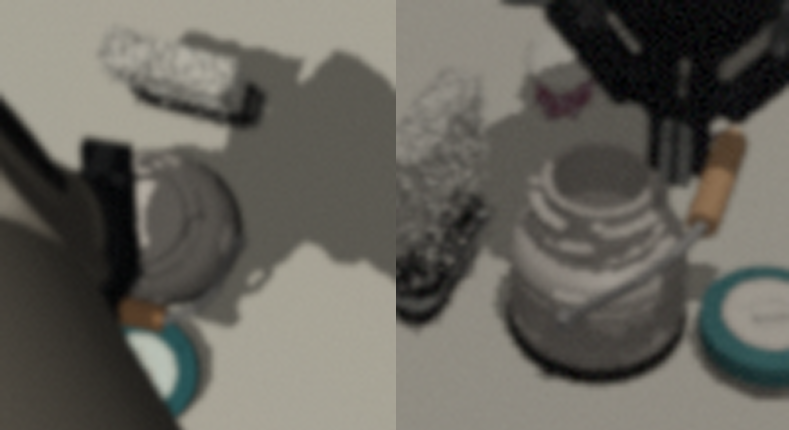

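The sleeve has gone over to the tin side at (715,190), just beyond the fingers at (672,160). Next I'll lift, move over it and press it down.

Scaled: -22 mm is -0.44, -15 mm is -0.3.

```bash
echo '{"deltas":[[0,0.08,-0.3,0,0,0],[0,-0.44,0,0,0,0],[0,-0.44,0,0,0,0],[0,0,0.2,0,0,0],[0,0,0.2,0,0,0],[0,0,0.2,0,0,0],[0,0,0.2,0,0,0],[0,0,0.12,0,0,0],[0,0,0.08,0,0,0]]}' | python3 shift.py;echo '{"deltas":[[0,0,0.04,0,0,0],[0,0,0,0,0,0]]}' | python3 shift.py
```

```text
time_s: 4.9
ee_pos: [471.8, 189.6, 132.5]
tool_rot: [[0.166, 0.985, -0.042], [0.986, -0.166, -0.003], [-0.01, -0.041, -0.999]]
contact_force: [-40.7, 11.9, 10.8]
finger_gap: 0.2
finger_force: 21.6
time_s: 5.1
ee_pos: [471.2, 189.7, 129.9]
tool_rot: [[0.165, 0.985, -0.043], [0.986, -0.166, -0.002], [-0.009, -0.042, -0.999]]
contact_force: [-39.3, 13.5, 6.6]
finger_gap: -0.0
finger_force: 20.3
```

```bash
python3 - <<'E'
from h import *
it,_=cam("top");s,_=cam("side")
f=lambda a,k:cv2.resize(a,None,fx=k,fy=k,interpolation=cv2.INTER_CUBIC)
P=np.hstack([f(it[140:260,200:310],3.6)[:430,:396],f(s[215:325,275:375],3.93)[:430,:393]]);cv2.imwrite("pics/push2.png",P)
E
```

```text
(no output)
```

View pics/push2.png

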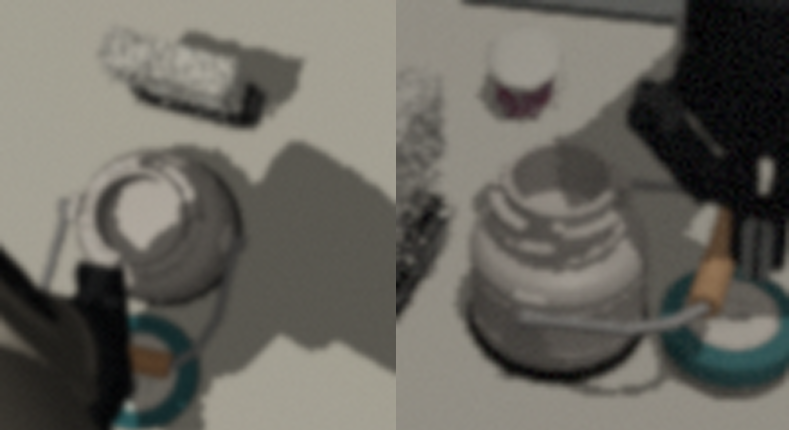

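The bail lies flat over the tin, and the finger has slipped to the outside of the sleeve. I'll back away outward first so the bail isn't dragged up.

Scaled: -10 mm is -0.2, -8 mm is -0.16.

```bash
echo '{"deltas":[[0,-0.2,0,0,0,0],[0,-0.2,0,0,0,0],[0,-0.16,0,0,0,0],[0,-0.12,0,0,0,0]]}' | python3 shift.py;python3 -c "
from go import *
delta([471,190,250])"
```

```text
time_s: 5.6
ee_pos: [458.8, 189.6, 136.1]
tool_rot: [[0.173, 0.985, 0.001], [0.985, -0.173, -0.0], [0.0, 0.001, -1.0]]
contact_force: [0.4, 0.1, 0.6]
finger_gap: -0.1
finger_force: 0.0
t 5.6 tcp [458.8 189.6 136.1] j [ 0.07  0.39 -0.65  2.05  0.33  0.8  -0.95]
tool d [   2.5   12.1 -113.9]
```

Scaled: -45 mm is -0.9.

```bash
echo '{"deltas":[[0,0,-0.9,0,0,0],[0,0,-0.9,0,0,0],[0,0,-0.9,0,0,0]]}' | python3 shift.py 40; cat >>go.py <<'E'
n=np.array([-.0465,-.5717,.8191]);n/=np.linalg.norm(n)
b=np.array([-.492,-.701,-.517]);b-=n*(b@n);b/=np.linalg.norm(b)
TOP=np.array([595.4,-193.9,107.2])
LR=np.column_stack([-b,np.cross(-n,-b),-n])
E
python3 -c "
from go import *
print(LR.round(2));delta(TOP+170*n,LR)"
```

```text
time_s: 5.9
ee_pos: [458.9, 189.3, 273.1]
tool_rot: [[0.174, 0.985, 0.001], [0.985, -0.174, 0.0], [0.0, 0.001, -1.0]]
contact_force: [1.2, -0.3, -0.5]
finger_gap: 39.7
finger_force: 0.0
[[ 0.49  0.87  0.05]
 [ 0.7  -0.43  0.57]
 [ 0.52 -0.25 -0.82]]
t 5.9 tcp [458.9 189.3 273.1] j [ 0.17  0.2  -0.72  1.92  0.15  1.08 -0.8 ]
tool d [-450.8  210.1   26.7] ('rot', array([0.165, 0.591, 0.344]))
```

Scaled: -45 mm is -0.9, 21 mm is 0.42.

```bash
echo '{"deltas":[[-0.9,0.42,0,0,0,0],[-0.9,0.42,0,0,0,0],[-0.9,0.42,0,0,0,0],[-0.9,0.42,0,0,0,0],[-0.9,0.42,0,0,0,0],[-0.9,0.42,0,0,0,0],[-0.9,0.42,0,0,0,0],[-0.9,0.42,0,0,0,0],[-0.9,0.42,0,0,0,0],[-0.9,0.42,0,0,0,0]]}' | python3 shift.py;  echo '{"deltas":[[0,0,0,0.021,0.0751,0.0439],[0,0,0,0.021,0.0751,0.0439],[0,0,0,0.021,0.0751,0.0439],[0,0,0,0.021,0.0751,0.0439],[0,0,0,0.021,0.0758,0.0433],[0,0,0,0,0,0]]}' | python3 shift.py; python3 -c "
from go import *
delta(TOP+100*n,LR)"
```

```text
time_s: 6.9
ee_pos: [587.7, -293.2, 271.7]
tool_rot: [[0.174, 0.985, 0.001], [0.985, -0.174, -0.002], [-0.002, 0.002, -1.0]]
contact_force: [1.0, -0.2, -0.3]
finger_gap: 40.1
finger_force: 0.0
time_s: 7.5
ee_pos: [585.4, -295.2, 268.2]
tool_rot: [[0.499, 0.865, 0.047], [0.698, -0.433, 0.57], [0.513, -0.252, -0.82]]
contact_force: [-1.1, -0.3, -0.7]
finger_gap: 40.1
finger_force: 0.0
t 7.5 tcp [ 585.4 -295.2  268.2] j [ 0.92  0.64 -0.49  1.4  -0.28  1.42  0.01]
tool d [-7.1  5.5 90.2] ('rot', array([ 0.001,  0.002, -0.008]))
```

Scaled: 45 mm is 0.9, -4 mm is -0.08.

```bash
echo '{"deltas":[[-0.08,0.06,0.9,0,0,0],[-0.06,0.05,0.9,0,0,0],[0,0,0,0,0,0]]}' | python3 shift.py; echo '{"deltas":[[0,0,0.3,0,0,0],[0,0,0.3,0,0,0],[0,0,0.24,0,0,0],[0,0,0.16,0,0,0],[0,0,0,0,0,0]]}' | python3 shift.py; python3 -c "
from go import *
delta(TOP+50*n,LR)"
```

```text
time_s: 7.8
ee_pos: [590.6, -239.9, 188.1]
tool_rot: [[0.489, 0.872, 0.034], [0.704, -0.418, 0.575], [0.515, -0.257, -0.818]]
contact_force: [-0.2, 0.4, 0.4]
finger_gap: 40.1
finger_force: 0.0
time_s: 8.3
ee_pos: [594.8, -215.6, 150.8]
tool_rot: [[0.491, 0.87, 0.043], [0.702, -0.424, 0.572], [0.516, -0.25, -0.819]]
contact_force: [-0.6, -0.1, 0.0]
finger_gap: 39.6
finger_force: 0.0
t 8.3 tcp [ 594.8 -215.6  150.8] j [ 0.85  0.7  -0.51  1.59 -0.28  1.14  0.03]
tool d [-7.1  2.1 -1.8] ('rot', array([-0.003,  0.001,  0.001]))
```

Scaled: -7 mm is -0.14, 2 mm is 0.04.

```bash
echo '{"deltas":[[-0.14,0.04,0,0,0,0],[0,0,0,0,0,0]]}' | python3 shift.py; echo '{"deltas":[[0,0,0,0,0,0],[0,0,0,0,0,0],[0,0,0,0,0,0],[0,0,0,0,0,0],[0,0,0,0,0,0]]}' | python3 shift.py 0;python3 - <<'E'
from h import *
from go import *
it,ct=cam("top");s,cs=cam("side");delta(TOP+48*n,LR)
f=lambda a,k:cv2.resize(a,None,fx=k,fy=k,interpolation=cv2.INTER_CUBIC)
P=np.hstack([f(it[145:265,360:460],4)[:480,:400],f(s[130:250,290:390],4)[:480,:400]]);cv2.imwrite("pics/grip.png",P)
E
```

```text
time_s: 8.5
ee_pos: [593.1, -224.6, 147.1]
tool_rot: [[0.493, 0.869, 0.046], [0.701, -0.428, 0.57], [0.515, -0.248, -0.82]]
contact_force: [-1.2, -0.6, -0.4]
finger_gap: 40.2
finger_force: 0.0
time_s: 9.0
ee_pos: [593.7, -223.0, 148.0]
tool_rot: [[0.491, 0.87, 0.046], [0.702, -0.427, 0.571], [0.516, -0.248, -0.82]]
contact_force: [0.0, -2.5, 3.0]
finger_gap: 14.8
finger_force: 60.4
t 9.1 tcp [ 593.7 -223.   148. ] j [ 0.85  0.71 -0.5   1.59 -0.28  1.14  0.04]
tool d [ 0.1 -0.8  2.1] ('rot', array([0.   , 0.001, 0.001]))
```

View pics/grip.png

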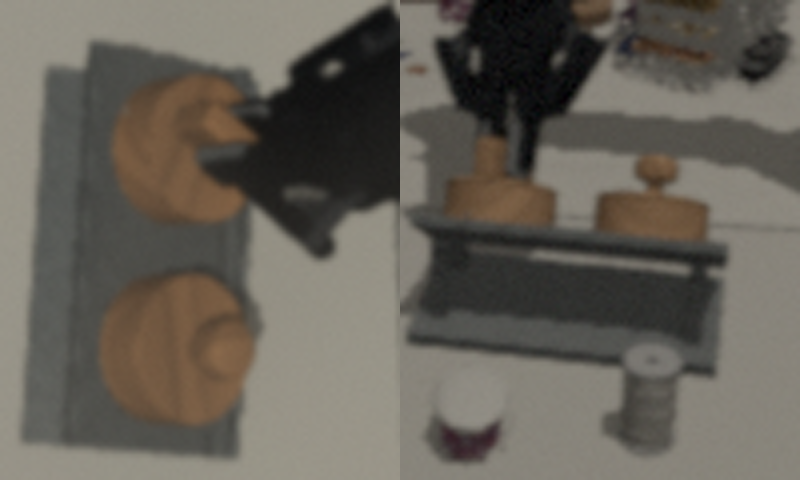

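The bar is gripped (gap 14.8 mm, 60 N) and both lids are still in place. I'll lift along the rack normal and level the lid.

Scaled: -40 mm is -0.8, -30 mm is -0.6.

```bash
echo '{"deltas":[[0,0,-0.2,0,0,0],[0,0,-0.4,0,0,0],[0,0,-0.6,0,0,0],[0,0,-0.8,0,0,0],[0,0,-0.6,0,0,0],[0,0,-0.4,0,0,0],[0,0,0,0,0,0]]}' | python3 shift.py; python3 -c "
from go import *
o=ctrl.get_obs();R=o['tool_rot'];z=R[:,2];ax=np.cross(z,[0,0,-1]);s=np.linalg.norm(ax);r=ax/s*np.arctan2(s,-z[2])
print((R.T@r).round(3));R1=Ro.from_rotvec(r).as_matrix()@R;print(R1.round(3),np.degrees(np.arctan2(R1[1,0],R1[0,0])));delta([567,169,320],R1)"
```

```text
time_s: 9.8
ee_pos: [587.1, -310.5, 272.6]
tool_rot: [[0.491, 0.87, 0.05], [0.702, -0.429, 0.568], [0.516, -0.244, -0.821]]
contact_force: [-0.2, 0.7, -1.8]
finger_gap: 15.2
finger_force: 59.9
[-0.26  -0.549 -0.   ]
[[ 0.505  0.863  0.   ]
 [ 0.863 -0.505  0.   ]
 [-0.     0.    -1.   ]] 59.6357883903922
t 9.8 tcp [ 587.1 -310.5  272.6] j [ 0.92  0.65 -0.49  1.37 -0.27  1.44  0.03]
tool d [ 351.1 -234.9  232.7] ('rot', array([-0.26 , -0.549,  0.   ]))
```

Scaled: -20 mm is -0.4, -0.11 rad / 1.5708 = -0.07.

```bash
echo '{"deltas":[[0,0,0,-0.0331,-0.07,0],[0,0,0,-0.0331,-0.07,0],[0,0,0,-0.0331,-0.07,0],[0,0,0,-0.0331,-0.07,0],[0,0,0,-0.0331,-0.0694,0],[0,0,-0.4,0,0,0]]}' | python3 shift.py; echo '{"deltas":[[0.8,-0.52,-0.02,0,0,0],[0.8,-0.52,-0.02,0,0,0],[0.8,-0.52,-0.02,0,0,0],[0.8,-0.52,-0.02,0,0,0],[0.8,-0.52,-0.02,0,0,0],[0.8,-0.52,-0.02,0,0,0],[0.8,-0.52,-0.02,0,0,0],[0.8,-0.52,-0.02,0,0,0],[0.8,-0.52,-0.02,0,0,0],[0.8,-0.52,-0.02,0,0,0]]}' | python3 shift.py; echo '{"deltas":[[0,0,0,0,0,0],[0,0,0,0,0,0]]}' | python3 shift.py; python3 - <<'E'
from h import *
from go import *
delta([567,169.3,300],down(59.6))
it,ct=cam("top");s,cs=cam("side")
cv2.imwrite("pics/t2.png",it);cv2.imwrite("pics/s2.png",s)
p=ctrl.get_obs()["ee_pos"]-[0,0,108]
for c in(ct,cs):print(proj(c,p),proj(c,p+[0,0,30]),proj(c,[567,169.3,92]))
f=lambda a,k:cv2.resize(a,None,fx=k,fy=k,interpolation=cv2.INTER_CUBIC)
P=np.hstack([f(it[130:260,180:280],4)[:520,:400],f(s[165:295,270:370],4)[:520,:400]]);cv2.imwrite("pics/over.png",P)
E
```

```text
time_s: 10.4
ee_pos: [586.1, -301.1, 286.6]
tool_rot: [[0.495, 0.869, -0.011], [0.869, -0.495, 0.007], [0.001, -0.013, -1.0]]
contact_force: [-0.2, 0.8, -0.9]
finger_gap: 14.9
finger_force: 59.8
time_s: 11.4
ee_pos: [561.1, 170.9, 300.5]
tool_rot: [[0.501, 0.865, -0.007], [0.865, -0.501, 0.003], [-0.001, -0.007, -1.0]]
contact_force: [0.9, -0.1, -1.3]
finger_gap: 14.8
finger_force: 59.9
time_s: 11.6
ee_pos: [561.2, 170.7, 300.6]
tool_rot: [[0.498, 0.867, -0.007], [0.867, -0.498, 0.003], [-0.001, -0.007, -1.0]]
contact_force: [0.3, -0.7, -1.0]
finger_gap: 15.0
finger_force: 59.9
t 11.6 tcp [561.2 170.7 300.6] j [ 0.08  0.33 -0.56  1.68  0.18  1.19 -1.05]
tool d [1.6 5.7 0.5] ('rot', array([-0.007,  0.001,  0.01 ]))
[228.1554394 194.6839834] [224.10531963 192.60633213] [238.89605469 198.48765415]
[318.3329935  213.13751845] [318.66454949 198.36115152] [314.8403899  258.47842397]
```

View pics/over.png

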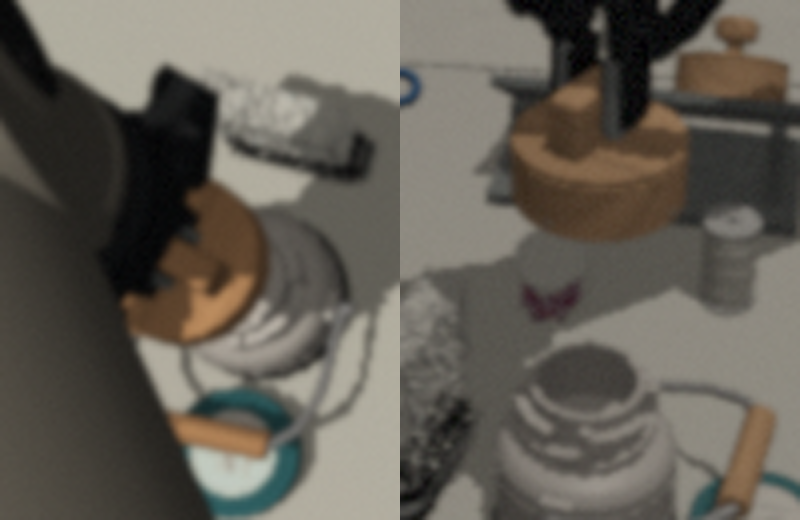

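The over-pot picture shows the lid level, with its cap centre in side view at about (319.6,205) full-image. The pot mouth below it is clear at about (316,258), and the bail lies flat over the tin. The centring correction is about 2 mm in tool x and 5.5 mm in tool y.

The rows are not in the units I measure in: shifts go in shares of 50 mm and turns go in shares of pi/2 rad. I convert before sending: 30 mm is 0.6, 5.5 mm is 0.11, -0.007 rad / 1.5708 = -0.0045.

```bash
echo '{"deltas":[[0.04,0.11,0.4,-0.0045,0,0],[0,0,0.6,0,0,0],[0,0,0.5,0,0,0],[0,0,0.3,0,0,0],[0,0,0.16,0,0,0],[0,0,0,0,0,0]]}' | python3 shift.py; python3 -c "
from go import *
delta([567,169.8,190],down(60))"; echo '{"deltas":[[0,0,0.08,0,0,0],[0,0,0.06,0,0,0],[0,0,0.06,0,0,0],[0,0,0,0,0,0]]}' | python3 shift.py; python3 -c "
from go import *
delta([567,169.8,190],down(60));print(ctrl.get_obs()['moment'])"
```

```text
time_s: 12.3
ee_pos: [568.8, 166.4, 203.2]
tool_rot: [[0.504, 0.864, 0.001], [0.864, -0.504, -0.001], [-0.0, 0.001, -1.0]]
contact_force: [0.4, -0.4, -0.8]
finger_gap: 14.7
finger_force: 59.9
t 12.3 tcp [568.8 166.4 203.2] j [ 0.05  0.43 -0.53  1.77  0.25  1.   -1.1 ]
tool d [ 2.  -3.3 13.2] ('rot', array([ 0.001,  0.   , -0.004]))
time_s: 12.7
ee_pos: [570.0, 167.7, 196.9]
tool_rot: [[0.503, 0.864, 0.005], [0.864, -0.503, -0.0], [0.002, 0.005, -1.0]]
contact_force: [-2.5, -2.1, 10.9]
finger_gap: 14.8
finger_force: 61.6
t 12.7 tcp [570.  167.7 196.9] j [ 0.05  0.44 -0.52  1.78  0.26  0.99 -1.11]
tool d [ 0.3 -3.7  6.9] ('rot', array([ 0.005, -0.002, -0.003]))
[-0.22728934  0.94040153  0.10161843]
```

Scaled: -6 mm is -0.12, -3.5 mm is -0.07.

```bash
echo '{"deltas":[[0,0,-0.12,0,0,0],[0.02,-0.07,0,0,0,0],[0,0,0,0,0,0]]}' | python3 shift.py; python3 -c "
from go import *
delta([567,169.8,190],down(60))"; echo '{"deltas":[[0,0,0.06,0,0,0],[0,0,0.06,0,0,0],[0,0,0.06,0,0,0],[0,0,0,0,0,0]]}' | python3 shift.py; python3 -c "
from go import *
delta([567,169.8,190],down(60));print(ctrl.get_obs()['moment'])"
```

```text
time_s: 13.0
ee_pos: [566.0, 170.6, 200.1]
tool_rot: [[0.502, 0.865, 0.002], [0.865, -0.502, 0.0], [0.001, 0.002, -1.0]]
contact_force: [0.2, -0.4, -0.7]
finger_gap: 14.8
finger_force: 59.8
t 13.0 tcp [566.  170.6 200.1] j [ 0.05  0.43 -0.53  1.78  0.26  0.99 -1.11]
tool d [-0.2  1.2 10.1] ('rot', array([ 0.002, -0.001, -0.002]))
time_s: 13.4
ee_pos: [566.8, 170.2, 194.3]
tool_rot: [[0.503, 0.864, 0.003], [0.864, -0.503, -0.001], [0.0, 0.003, -1.0]]
contact_force: [-6.0, -2.9, 21.1]
finger_gap: 15.1
finger_force: 63.1
t 13.4 tcp [566.8 170.2 194.3] j [ 0.04  0.44 -0.53  1.79  0.26  0.98 -1.11]
tool d [-0.3  0.4  4.3] ('rot', array([ 0.003, -0.   , -0.004]))
[-0.38799064  1.94471607  0.1228964 ]
```

Scaled: -6 mm is -0.12, -1.8 mm is -0.036.

```bash
echo '{"deltas":[[0,0,-0.12,0,0,0],[-0.04,-0.036,0,0,0,0],[0,0,0.04,0,0,0],[0,0,0.04,0,0,0],[0,0,0.04,0,0,0],[0,0,0,0,0,0]]}' | python3 shift.py; python3 -c "
from go import *
delta([567,169.8,190],down(60));print(ctrl.get_obs()['moment'])"
```

```text
time_s: 14.0
ee_pos: [564.4, 169.0, 193.9]
tool_rot: [[0.503, 0.864, 0.003], [0.864, -0.503, -0.002], [0.0, 0.003, -1.0]]
contact_force: [-4.9, -4.8, 20.8]
finger_gap: 15.1
finger_force: 63.1
t 14.0 tcp [564.4 169.  193.9] j [ 0.05  0.44 -0.53  1.79  0.26  0.98 -1.11]
tool d [2.  1.8 3.9] ('rot', array([ 0.003, -0.   , -0.004]))
[-0.28767975  1.58393702  0.26394878]
```

```bash
cat >lid.py <<'E'
from h import *
def lidlook(save=None):
    it,ct=cam("top");s,cs=cam("side")
    if save: cv2.imwrite(save+"t.png",it);cv2.imwrite(save+"s.png",s)
    m=cv2.inRange(cv2.cvtColor(s,cv2.COLOR_BGR2HSV),(3,70,30),(22,255,255));k=np.zeros_like(m);k[200:275,290:338]=m[200:275,290:338]
    c=max(cv2.findContours(k,0,1)[0],key=cv2.contourArea)[:,0]
    print("side mask L,R,top,bot",c[:,0].min(),c[:,0].max(),c[:,1].min(),c[:,1].max())
    for u in(299,302,306,310,314,318,322,326,329,332):
        col=np.nonzero(k[:,u])[0];print((u,col.min(),col.max()) if len(col) else (u,),end=" ")
    print()
    a=np.linspace(0,2*np.pi,400)
    for z in(66,72,82,86):
        C=np.array([proj(cs,[566+38*np.cos(t),169.5+38*np.sin(t),z]) for t in a]);T=np.array([proj(cs,[566+38*np.cos(t),169.5+38*np.sin(t),z+30]) for t in a])
        print(z,"L,R",C[:,0].min().round(1),C[:,0].max().round(1),"bottom",C[:,1].max().round(1),"top L R",T[:,0].min().round(1),T[:,0].max().round(1))
E
python3 -c "
from lid import *
lidlook('pics/a')"
```

```text
side mask L,R,top,bot 296 336 231 273
(299, np.int64(242), np.int64(266)) (302, np.int64(239), np.int64(269)) (306, np.int64(238), np.int64(271)) (310, np.int64(237), np.int64(273)) (314, np.int64(233), np.int64(273)) (318, np.int64(232), np.int64(273)) (322, np.int64(250), np.int64(272)) (326, np.int64(244), np.int64(272)) (329, np.int64(239), np.int64(270)) (332, np.int64(240), np.int64(268)) 
66 L,R 295.3 335.0 bottom 283.2 top L R 295.1 335.7
72 L,R 295.3 335.1 bottom 280.8 top L R 295.0 335.8
82 L,R 295.2 335.4 bottom 276.7 top L R 295.0 336.1
86 L,R 295.2 335.5 bottom 275.0 top L R 294.9 336.1
```

The lid sits level at about 86–88 mm, on the thread stops, as the text allows. I'll loosen the fingers around the bar and turn it back.

Scaled: -3 mm is -0.06.

```bash
echo '{"deltas":[[0,0,-0.06,0,0,0],[0,0,0,0,0,0],[0,0,0,0,0,0]]}' | python3 shift.py 19; python3 -c "
from lid import *
from go import *
lidlook();delta([567,169.8,192],down(60))"
```

```text
time_s: 14.4
ee_pos: [563.7, 168.8, 193.1]
tool_rot: [[0.503, 0.864, 0.001], [0.864, -0.503, -0.001], [0.0, 0.001, -1.0]]
contact_force: [0.7, -0.2, -0.0]
finger_gap: 18.8
finger_force: 0.1
side mask L,R,top,bot 297 337 232 274
(299, np.int64(245), np.int64(266)) (302, np.int64(243), np.int64(269)) (306, np.int64(240), np.int64(271)) (310, np.int64(237), np.int64(273)) (314, np.int64(235), np.int64(273)) (318, np.int64(233), np.int64(274)) (322, np.int64(251), np.int64(273)) (326, np.int64(247), np.int64(273)) (329, np.int64(241), np.int64(272)) (332, np.int64(242), np.int64(270)) 
66 L,R 295.3 335.0 bottom 283.2 top L R 295.1 335.7
72 L,R 295.3 335.1 bottom 280.8 top L R 295.0 335.8
82 L,R 295.2 335.4 bottom 276.7 top L R 295.0 336.1
86 L,R 295.2 335.5 bottom 275.0 top L R 294.9 336.1
t 14.5 tcp [563.7 168.9 193.1] j [ 0.05  0.44 -0.53  1.79  0.26  0.98 -1.11]
tool d [2.5 2.4 1.1] ('rot', array([ 0.001, -0.   , -0.003]))
```

Scaled: 2.5 mm is 0.05, 2.4 mm is 0.048.

```bash
sed -i 's/290:338\]=m\[200:275,290:338\]/290:341]=m[200:275,290:341]/;s/200:275/200:283/g' lid.py; echo '{"deltas":[[0.05,0.048,0,0,0,0],[0,0,0,0,0,0]]}' | python3 shift.py; python3 -c "
from lid import *
from go import *
lidlook();delta([567,169.8,192],down(60))" | grep -v "^[678]"; echo '{"deltas":[[0,0,0,0,0,-0.0764],[0,0,0,0,0,-0.0764],[0,0,0,0,0,-0.0764],[0,0,0,0,0,-0.0764],[0,0,0,0,0,0]]}' | python3 shift.py; python3 -c "
from lid import *
from go import *
lidlook('pics/b');delta([567,169.8,192],down(87))"| grep -v "^[678]"
```

```text
time_s: 14.7
ee_pos: [567.5, 170.2, 193.6]
tool_rot: [[0.503, 0.864, 0.002], [0.864, -0.503, -0.0], [0.001, 0.002, -1.0]]
contact_force: [-0.3, 0.7, -0.8]
finger_gap: 19.3
finger_force: 0.0
side mask L,R,top,bot 296 336 233 274
(299, np.int64(244), np.int64(268)) (302, np.int64(242), np.int64(270)) (306, np.int64(240), np.int64(272)) (310, np.int64(237), np.int64(273)) (314, np.int64(234), np.int64(274)) (318, np.int64(251), np.int64(273)) (322, np.int64(249), np.int64(273)) (326, np.int64(244), np.int64(273)) (329, np.int64(242), np.int64(271)) (332, np.int64(243), np.int64(269)) 
t 14.8 tcp [567.3 170.2 193.8] j [ 0.04  0.44 -0.53  1.78  0.26  0.98 -1.11]
tool d [-0.5 -0.1  1.8] ('rot', array([ 0.002, -0.001, -0.003]))
time_s: 15.3
ee_pos: [567.2, 170.6, 194.2]
tool_rot: [[0.047, 0.999, 0.002], [0.999, -0.047, 0.001], [0.001, 0.002, -1.0]]
contact_force: [-0.6, 0.6, 0.7]
finger_gap: 19.2
finger_force: 0.4
side mask L,R,top,bot 296 335 234 279
(299, np.int64(249), np.int64(273)) (302, np.int64(247), np.int64(275)) (306, np.int64(248), np.int64(278)) (310, np.int64(242), np.int64(279)) (314, np.int64(236), np.int64(279)) (318, np.int64(234), np.int64(279)) (322, np.int64(249), np.int64(278)) (326, np.int64(245), np.int64(277)) (329, np.int64(246), np.int64(276)) (332, np.int64(248), np.int64(274)) 
t 15.4 tcp [567.2 170.2 194. ] j [ 0.12  0.46 -0.63  1.78  0.32  1.   -0.68]
tool d [-0.4 -0.2  2. ] ('rot', array([0.002, 0.   , 0.003]))
```

The lid dropped about 12 mm, to roughly 72 mm, so it is in the thread start. I'll lower the fingers on the bar and tighten clockwise.

Scaled: 7 mm is 0.14, 0.12 rad / 1.5708 = 0.0764.

```bash
echo '{"deltas":[[0,0,0.14,0,0,0],[0,0,0.14,0,0,0],[0,0,0,0,0,0.0764],[0,0,0,0,0,0.0764],[0,0,0,0,0,0.0764],[0,0,0,0,0,0.0764],[0,0,0,0,0,0.0764],[0,0,0,0,0,0.0764],[0,0,0,0,0,0.0764],[0,0,0,0,0,0]]}' | python3 shift.py; python3 -c "
from lid import *
from go import *
lidlook();delta([567,169.8,178],down(60));o=ctrl.get_obs();print(o['moment'],o['contact_force'])" | grep -v "^[678]"; echo '{"deltas":[[0,0,0,0,0,0.0637],[0,0,0,0,0,0.0637],[0,0,0,0,0,0]]}' | python3 shift.py;python3 -c "
from lid import *
from go import *
lidlook();delta([567,169.8,178],down(60));o=ctrl.get_obs();print(o['moment'],o['contact_force'])" | grep -v "^[678]"
```

```text
time_s: 16.4
ee_pos: [565.1, 170.3, 177.8]
tool_rot: [[0.775, 0.633, -0.003], [0.633, -0.775, -0.002], [-0.003, -0.0, -1.0]]
contact_force: [-3.3, 2.5, -1.5]
finger_gap: 19.4
finger_force: 2.3
side mask L,R,top,bot 296 336 242 281
(299, np.int64(251), np.int64(274)) (302, np.int64(248), np.int64(277)) (306, np.int64(246), np.int64(279)) (310, np.int64(243), np.int64(280)) (314, np.int64(242), np.int64(281)) (318, np.int64(259), np.int64(281)) (322, np.int64(256), np.int64(281)) (326, np.int64(245), np.int64(279)) (329, np.int64(244), np.int64(278)) (332, np.int64(249), np.int64(275)) 
t 16.5 tcp [565.7 170.7 178.6] j [-0.02  0.45 -0.44  1.8   0.23  0.95 -1.44]
tool d [0.4 1.5 0.6] ('rot', array([-0.001,  0.001, -0.36 ]))
[0.6052691  0.96035704 0.06599773] [-4.08791534  3.12800122 -2.50497497]
time_s: 16.8
ee_pos: [565.8, 171.0, 178.8]
tool_rot: [[0.884, 0.467, -0.001], [0.467, -0.884, 0.0], [-0.001, -0.001, -1.0]]
contact_force: [-3.3, 4.0, -3.2]
finger_gap: 19.4
finger_force: 2.7
side mask L,R,top,bot 296 336 243 282
(299, np.int64(251), np.int64(274)) (302, np.int64(247), np.int64(278)) (306, np.int64(245), np.int64(280)) (310, np.int64(243), np.int64(281)) (314, np.int64(259), np.int64(282)) (318, np.int64(257), np.int64(282)) (322, np.int64(256), np.int64(281)) (326, np.int64(244), np.int64(280)) (329, np.int64(243), np.int64(278)) (332, np.int64(250), np.int64(276)) 
t 16.9 tcp [566.4 171.3 179.4] j [-0.06  0.44 -0.4   1.8   0.2   0.94 -1.62]
tool d [-0.1  1.6  1.4] ('rot', array([-0.   , -0.001, -0.56 ]))
[0.74740828 0.86216808 0.12202944] [-4.33667963  4.26405624 -2.14241374]
```

Scaled: 0.1 rad / 1.5708 = 0.0637.

```bash
for i in 1; do echo '{"deltas":[[0,0,0,0,0,0.0637],[0,0,0,0,0,0.0637],[0,0,0,0,0,0]]}' | python3 shift.py;python3 -c "
from lid import *
from go import *
lidlook();delta([567,169.8,178],down(60));o=ctrl.get_obs();print(o['moment'],o['contact_force'])" | grep -v "^[678]"; echo '{"deltas":[[0,0,0,0,0,0.0509],[0,0,0,0,0,0]]}' | python3 shift.py;python3 -c "
from lid import *
from go import *
lidlook();delta([567,169.8,178],down(60));o=ctrl.get_obs();print(o['moment'],o['contact_force'])" | grep -v "^[678]"; done
```

```text
time_s: 17.2
ee_pos: [566.5, 171.1, 179.2]
tool_rot: [[0.96, 0.282, 0.001], [0.282, -0.96, 0.001], [0.001, -0.0, -1.0]]
contact_force: [-2.6, 4.2, -3.6]
finger_gap: 18.7
finger_force: 2.5
side mask L,R,top,bot 296 336 240 282
(299, np.int64(252), np.int64(275)) (302, np.int64(246), np.int64(277)) (306, np.int64(244), np.int64(280)) (310, np.int64(244), np.int64(281)) (314, np.int64(259), np.int64(282)) (318, np.int64(258), np.int64(282)) (322, np.int64(245), np.int64(281)) (326, np.int64(243), np.int64(280)) (329, np.int64(241), np.int64(279)) (332, np.int64(250), np.int64(277)) 
t 17.3 tcp [567.1 171.2 179.8] j [-0.09  0.43 -0.35  1.8   0.18  0.94 -1.8 ]
tool d [-0.4  1.3  1.8] ('rot', array([ 0.   , -0.002, -0.761]))
[0.90199336 0.7327575  0.03558564] [-3.6213104   3.76321117 -2.71126195]
time_s: 17.5
ee_pos: [567.1, 171.1, 179.9]
tool_rot: [[0.979, 0.204, 0.002], [0.204, -0.979, 0.001], [0.002, -0.001, -1.0]]
contact_force: [-3.0, 4.7, -1.8]
finger_gap: 18.8
finger_force: 2.7
side mask L,R,top,bot 296 336 240 282
(299, np.int64(252), np.int64(275)) (302, np.int64(245), np.int64(278)) (306, np.int64(244), np.int64(280)) (310, np.int64(245), np.int64(281)) (314, np.int64(258), np.int64(282)) (318, np.int64(258), np.int64(282)) (322, np.int64(245), np.int64(281)) (326, np.int64(240), np.int64(280)) (329, np.int64(241), np.int64(279)) (332, np.int64(250), np.int64(277)) 
t 17.6 tcp [567.4 171.1 180.1] j [-0.1   0.43 -0.34  1.8   0.17  0.94 -1.88]
tool d [-0.7  1.2  2.1] ('rot', array([ 0.001, -0.003, -0.841]))
[0.84703224 0.73264921 0.0669149 ] [-3.84041867  4.98437149 -2.36388146]
```

Scaled: 0.08 rad / 1.5708 = 0.0509.

```bash
sed -i 's/200:283/200:292/g' lid.py; echo '{"deltas":[[0,0,0,0,0,0.0509],[0,0,0,0,0,0.0509],[0,0,0,0,0,0]]}' | python3 shift.py;python3 -c "
from lid import *
from go import *
lidlook();delta([567,169.8,178],down(60));o=ctrl.get_obs();print(o['moment'],o['contact_force'])" | grep -v "^[678]"; echo '{"deltas":[[0,0,0,0,0,0.0509],[0,0,0,0,0,0]]}' | python3 shift.py;python3 -c "
from lid import *
from go import *
lidlook('pics/c');delta([567,169.8,178],down(60));o=ctrl.get_obs();print(o['moment'],o['contact_force'])" | grep -v "^[678]"
```

```text
time_s: 17.9
ee_pos: [566.9, 171.8, 180.0]
tool_rot: [[0.999, 0.047, 0.002], [0.047, -0.999, 0.002], [0.002, -0.001, -1.0]]
contact_force: [-3.7, 5.1, -3.3]
finger_gap: 19.1
finger_force: 12.4
side mask L,R,top,bot 296 336 242 283
(299, np.int64(252), np.int64(275)) (302, np.int64(245), np.int64(278)) (306, np.int64(243), np.int64(280)) (310, np.int64(258), np.int64(282)) (314, np.int64(259), np.int64(282)) (318, np.int64(258), np.int64(282)) (322, np.int64(243), np.int64(282)) (326, np.int64(242), np.int64(281)) (329, np.int64(242), np.int64(279)) (332, np.int64(251), np.int64(277)) 
t 18.0 tcp [567.  171.8 180. ] j [-0.13  0.43 -0.3   1.8   0.15  0.93 -2.02]
tool d [-0.1  2.   2. ] ('rot', array([-0.   , -0.003, -0.999]))
[1.19219881 0.748521   0.34657516] [-3.29124029  4.35939997 -2.95059627]
time_s: 18.2
ee_pos: [566.8, 172.1, 180.0]
tool_rot: [[1.0, -0.03, 0.002], [-0.03, -1.0, 0.001], [0.002, -0.001, -1.0]]
contact_force: [-3.6, 5.1, -3.0]
finger_gap: 19.4
finger_force: 37.3
side mask L,R,top,bot 297 336 242 283
(299, np.int64(252), np.int64(276)) (302, np.int64(245), np.int64(278)) (306, np.int64(244), np.int64(281)) (310, np.int64(258), np.int64(282)) (314, np.int64(258), np.int64(283)) (318, np.int64(259), np.int64(283)) (322, np.int64(242), np.int64(282)) (326, np.int64(242), np.int64(281)) (329, np.int64(242), np.int64(280)) (332, np.int64(251), np.int64(277)) 
t 18.3 tcp [566.8 172.2 180. ] j [-0.14  0.43 -0.29  1.8   0.15  0.93 -2.09]
tool d [0.3 2.3 2. ] ('rot', array([ 0.   , -0.003, -1.076]))
[1.02693868 0.83834429 1.08736173] [-2.50727718  3.95363706 -3.68613253]
```

The yaw moment is climbing at the stop (0.35 to 1.09 N·m). I'll grip firmly and give it a short final twist.

Scaled: 0.06 rad / 1.5708 = 0.0382.

```bash
echo '{"deltas":[[0,0,0,0,0,0],[0,0,0,0,0,0],[0,0,0,0,0,0]]}' | python3 shift.py 0;python3 -c "
from go import *
delta([567,169.8,178]);o=ctrl.get_obs();print(o['moment'],o['tool_rot'][:,0],o['finger_gap'])"; echo '{"deltas":[[0,0,0,0,0,0.0382],[0,0,0,0,0,0]]}' | python3 shift.py;python3 -c "
from lid import *
from go import *
lidlook('pics/c');delta([567,169.8,178],down(60));o=ctrl.get_obs();print(o['moment'],o['contact_force'],o['tool_rot'][:,0])" | grep -v "^[678]"
```

```text
time_s: 18.6
ee_pos: [566.8, 172.2, 180.1]
tool_rot: [[1.0, -0.027, 0.003], [-0.027, -1.0, 0.001], [0.003, -0.001, -1.0]]
contact_force: [-3.2, 5.2, -2.0]
finger_gap: 17.6
finger_force: 61.7
t 18.6 tcp [566.8 172.2 180.1] j [-0.14  0.43 -0.29  1.8   0.15  0.93 -2.09]
tool d [0.2 2.4 2.1] 
[1.13120106 0.86866056 1.48358817] [ 0.99964349 -0.02656598  0.00267093] 17.64760862463255
time_s: 18.8
ee_pos: [566.8, 172.3, 180.1]
tool_rot: [[0.997, -0.082, 0.003], [-0.082, -0.997, -0.001], [0.003, 0.0, -1.0]]
contact_force: [-3.3, 3.8, -2.9]
finger_gap: 17.7
finger_force: 90.3
side mask L,R,top,bot 297 336 242 283
(299, np.int64(252), np.int64(275)) (302, np.int64(245), np.int64(278)) (306, np.int64(245), np.int64(281)) (310, np.int64(258), np.int64(282)) (314, np.int64(258), np.int64(283)) (318, np.int64(258), np.int64(283)) (322, np.int64(242), np.int64(282)) (326, np.int64(243), np.int64(281)) (329, np.int64(242), np.int64(279)) (332, np.int64(251), np.int64(277)) 
t 18.9 tcp [566.8 172.3 180.1] j [-0.15  0.43 -0.28  1.8   0.14  0.93 -2.14]
tool d [0.4 2.5 2.1] ('rot', array([ 0.002, -0.003, -1.129]))
[0.91335484 0.87327559 2.53168527] [-3.34761661  4.32803973 -2.55315896] [ 0.99666992 -0.08147535  0.00329089]
```

Scaled: -45 mm is -0.9, -40 mm is -0.8.

```bash
echo '{"deltas":[[0,0,0,0,0,0],[0,0,0,0,0,0],[0,0,0,0,0,0]]}' | python3 shift.py 36; echo '{"deltas":[[0,0,-0.2,0,0,0],[0,0,-0.4,0,0,0],[0,0,-0.8,0,0,0],[0,0,-0.9,0,0,0],[0,0,-0.9,0,0,0],[0,0.8,0,0,0,0],[0,0.8,0,0,0,0],[0,0.8,0,0,0,0],[0,0.8,0,0,0,0],[0,0,0,0,0,0]]}' | python3 shift.py; python3 - <<'E'
from lid import *
lidlook("pics/d")
it=cv2.imread("pics/dt.png");s=cv2.imread("pics/ds.png")
f=lambda a,k:cv2.resize(a,None,fx=k,fy=k,interpolation=cv2.INTER_CUBIC)
P=np.hstack([f(it[135:265,205:440],1.7),f(s[150:310,250:390],3)[:221*2,:400][:221]]) if 0 else np.zeros((600,800,3),np.uint8)
a=f(it[140:265,205:440],2.2);P[:275,:517]=a[:275,:517]
b=f(it[135:265,195:295],2.5)
c=f(s[205:315,255:375],2.7);P[278:278+297,:324]=c;P[278:278+297,330:800]=f(s[155:255,255:390],2.9)[:290+7,:391][:297].shape and np.pad(f(s[155:255,255:390],2.9),((0,7),(0,79),(0,0)))[:297,:470]
P[:275,520:770]=b[:275,:250]
cv2.imwrite("pics/final.png",P)
E
```

```text
time_s: 19.2
ee_pos: [568.9, 168.6, 180.8]
tool_rot: [[0.995, -0.098, 0.005], [-0.098, -0.995, -0.001], [0.005, 0.0, -1.0]]
contact_force: [-0.1, -0.1, -0.7]
finger_gap: 35.9
finger_force: 0.0
time_s: 20.2
ee_pos: [551.3, 2.4, 341.2]
tool_rot: [[0.994, -0.108, 0.004], [-0.108, -0.994, -0.005], [0.004, 0.005, -1.0]]
contact_force: [-0.3, -0.7, -0.4]
finger_gap: 35.8
finger_force: 0.0
side mask L,R,top,bot 297 336 243 283
(299, np.int64(253), np.int64(276)) (302, np.int64(246), np.int64(279)) (306, np.int64(244), np.int64(281)) (310, np.int64(244), np.int64(283)) (314, np.int64(245), np.int64(283)) (318, np.int64(244), np.int64(283)) (322, np.int64(244), np.int64(283)) (326, np.int64(244), np.int64(281)) (329, np.int64(243), np.int64(280)) (332, np.int64(251), np.int64(278)) 
66 L,R 295.3 335.0 bottom 283.2 top L R 295.1 335.7
72 L,R 295.3 335.1 bottom 280.8 top L R 295.0 335.8
82 L,R 295.2 335.4 bottom 276.7 top L R 295.0 336.1
86 L,R 295.2 335.5 bottom 275.0 top L R 294.9 336.1
```

View pics/final.png

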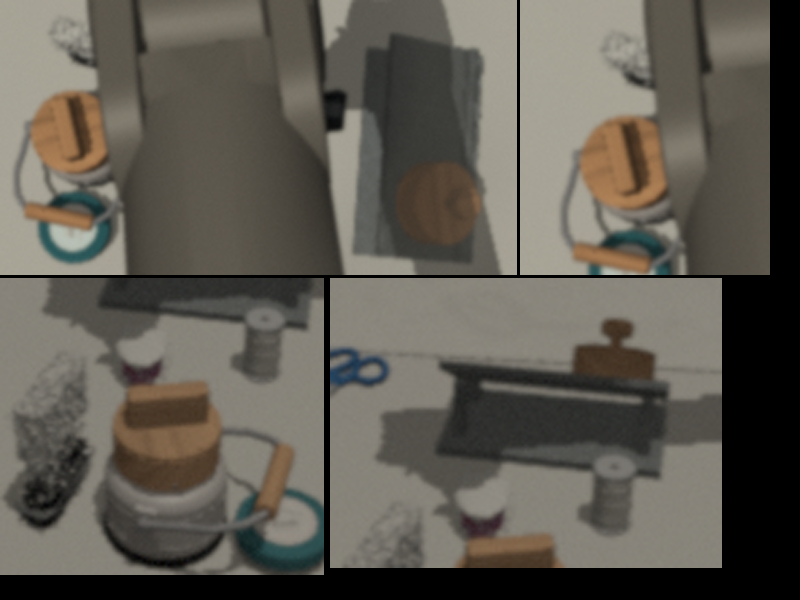

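The final picture shows the lid level and home on the neck, with the bail flat over the tin. The tower, cup, spool, tin and knobbed lid are where they were, and the gripper is clear.

```bash
python3 -c "
from station import ctrl
print(ctrl.job_done())"
```

```text
the job is handed in; nothing more can be done
None
```

I handed the job in at about 20 s of the 72 s: the handle is folded down away from the tower, the bar-grip lid is tight against its stop, and the last picture shows nothing else moved. One risk: while folding the handle the finger slipped past the sleeve, and sideways force on the tool reached about 42 N, close to the 40 N limit on the arm and gripper body.

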